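# Hand over the bead dish, handle first, with the bead kept in the middle

### The job

Your colleague at the banding wheel across the table wants the bead dish, handle first. The small rolling pin standing on end beside the dish is in the way of its swing, so first lay it gently on its side in the V notches of its wooden rest, barrel centred on the two cheeks, and let go of it; then take the dish by its rim, leaving the handle free, lift it well clear of the table and turn it a quarter turn so that the handle points at the banding wheel, level and smoothly enough that the loose bead stays in the middle all the while. Finish still holding the dish up there, level and still, handle towards the wheel; do not knock the pin over or disturb the other things on the table.

Things in the scene. Friction and masses are not known exactly. Their poses are not given: they have to be found in the camera images.
- dish: white glazed bead dish, 124 mm across, 38 mm high, about 300 g. Wall 8 mm thick, vertical, free inside and out from 16 to 38 mm up, so its rim can be pinched from above. Origin: centre of the underside; z up, +x along the flat tab handle (26 mm wide, 10 thick, from 62 to 125 mm out). Starts with the handle to the left (+y), a quarter turn anticlockwise (from above) of the wheel's direction
- dish_centre (a point): middle of the dish's inner floor, 7 mm above its underside; the floor (108 mm across) is dished like a watch glass, 185 mm radius of curvature, and meets the wall 15 mm above the underside
- handle_middle (a point): middle of the dish's handle, 95 mm from the dish's axis, 29 mm above its underside
- grip_rim (a point): top of the dish's rim on the side opposite the handle, in the middle of the 8 mm wall, 58 mm from the axis, 38 mm above the underside
- bead: terracotta ball bead, 28 mm diameter, 25 g, loose in the middle of the dish's floor, where it rolls freely and settles at the lowest point. Origin: its centre
- pin: small wooden rolling pin, 210 mm long, about 200 g, standing on the flat end of one handle about 150 mm from the dish's axis, where the dish's handle will swing. Barrel 45 mm diameter, 130 long; at each end a round handle 28 mm diameter, 40 long. Origin: middle of the end it stands on; z along the pin, up at the start. Both ends are alike; either may point either way in the rest
- pin_middle (a point): middle of the rolling pin, on its axis, 105 mm from each end
- rest: wooden rest for the pin, fixed: plank 130 x 92 x 14 mm with two upright cheeks 14 mm thick, 42 mm either side of its middle, each with a 90 degree V notch 68 mm wide at the top (56 mm above the table) and 22 mm above the table at the bottom. Origin: centre of the plank's underside; z up, x along the lying pin, roughly left-right on the table
- seat (a point): where the middle of the pin comes to lie in the rest: centred between the cheeks, 53.8 mm above the table, axes as the rest's
- wheel: potter's banding wheel at the colleague's place on the far side, fixed: aluminium disc 180 mm diameter, top 88 mm above the table, on a grey iron foot. Origin: centre of the foot's underside; about 0.3 m from the dish
- cup: bystander: white mug, 68 mm diameter, 60 mm high, origin at the centre of its underside
- bowl: bystander: small white bowl without handle, 96 mm diameter, 38 mm high, origin at the centre of its underside
- jar: bystander: amber jar with black lid, 76 mm diameter, 95 mm high, origin at the centre of its underside
- jug: bystander: clear plastic jug, 104 mm diameter, 130 mm high, origin at the centre of its underside
- spray: bystander: small dark bottle, 38 mm diameter, 130 mm high, origin at the centre of its underside
- brush: bystander: brush 190 mm long lying on the table, origin at its middle
- strip: bystander: wooden rolling strip 340 x 30 x 7 mm lying on the table, origin at the centre of its underside

How it is judged:
By the outcome, as a careful person would: the job done as asked, in the order asked, and still so for the second after the job is handed in, while the arm keeps its last pose, push and grip.
It also fails if it takes over 64 s, if anything falls off the work surface, if the arm or the gripper's body presses on something with over 40 N, if the wrist force passes 120 N, or if a joint passes its speed limit or range.

### The arm

A 7-joint arm with a two-finger parallel gripper is mounted at the origin on the work surface. World frame = base frame: x ahead of the robot, y to its left, z up, the work surface at z = 0. Lengths are in m, angles in rad, forces in N, time in s.
With the tool pointing down it reaches from about 0.35 to 0.9 m from the base axis. Payload 7.2 kg.
Tool frame: the origin (TCP) lies at the very end of the fingers, on their centre line; the grasp point (between the pads) lies 19 mm behind it (r.grip_depth is the z of the grasp point in the tool frame, in m); z points along the fingers, y is the line along which they close (so a half turn about z gives the same grasp; the last joint's range is limited). The gripper opens to 88 mm and grips with 3 to 60 N. Pads are 20 mm wide; open, the fingers measure 115 mm over their backs; the gripper's body (75 mm by 178 mm) begins 61 mm behind the grasp point.
Start: joints at [-0.068, 0.411, -0.013, 1.596, 0.006, 1.134, -0.082], TCP at [0.625, -0, 0.223] pointing down, gripper open.
Joint ranges: [-2.95, 2.95], [-0.29, 1.99], [-1.47, 1.44], [0.14, 2.54], [-1.03, 4.17], [0.13, 1.85], [-2.86, 2.86]. Speed limits (rad/s): [2.39, 2.39, 3.01, 3.01, 3.14, 3.14, 3.14].

### API

Orientations are given as a unit quaternion [x, y, z, w].
In Python, from plant import r gives the robot as it stands.
- The arm moves only by the shell command python3 -m handwheel 'ROWS' [FORCE]. ROWS is JSON, a list of rows, each an object with "xyz": the shift along the tool's x, y, z in m, a list of three; "delta_rot": the turn, a rotation vector about the tool's x, y, z in degrees, a list of three; "hand": the closure, from -1 (fully open) to 1 (shut). A call has 1 to 20 rows; each row is the pose to reach, as a shift and turn from the pose commanded when the call began, along the tool's axes at that moment; what a row does not reach only later rows make up. A row lasts 1/12 s, in which the tool goes at most 41.7 mm and 7.16 degrees, less where a joint would pass 70% of its speed; a pose out of reach is approached as far as the arm can. A call with a gripper value outside its range is refused whole. The fingers move at their own pace and stop on an object; FORCE is the grip in N (left out, the last holds). Time passes only in rows, so rows that repeat a pose let the fingers close. It gives the time, the measured TCP pose, the force, the opening and the grip force at its end, in the units of the state.
- r.get_state(): the state, without advancing time (a new reading comes with each control period).
- r.camera(name): name is "scene" or "side" or "wrist"; returns a dict with "color" (384x512x3 uint8, red, green, blue), "range_z" (384x512 float32, m along the optical axis (not along the pixel's ray), 0 where there is no reading), "fx", "fy", "cx", "cy" (pixels), "k1" (the pictures are not rectified: a ray, as slopes to the right and down, at radius r is drawn at 1 + k1 r^2 times it, then the intrinsics apply), "cam_to_world" (4x4, takes a point from camera to world coordinates); the wrist camera has in their place "hand_eye" (4x4, takes a point from camera to tool coordinates, whose origin is the TCP and whose axes are the flange's). Camera axes: x right, y down, z forward; pixel columns grow to the right and rows downward; lengths in m; the calibration is good to about 2 mm. A picture is of the moment at which its call begins: read the wrist's pose just before it.
- r.hand_in(): hands the job in; it is judged then, once.
The state is a dict: "time": time; "q": joint angles; "qd": joint speeds; "joint_torque": joint torques, N m; "tcp_pos": TCP position; "tcp_rot": TCP orientation; "ft_force": force on the tool from outside, world axes, zero at the start; "moment": the same for the moment, N m; "gripper_width": opening from 0.0 (shut) to 1.0 (fully open); "grip_force": force on a finger pad.
Only numpy, scipy, OpenCV 4.12 (cv2) and the standard library are available. Lean on these libraries where they do the work, as an engineer would, in place of code of your own. Each camera call takes 0.05 s, during which the arm holds its last target. There are 200 camera calls.

## Working session

There is one attempt and no reset: what is moved stays moved. The work goes in short steps, Python scripts to look and compute and a shell command to move; the robot and the scene stay as the last step left them, time stands still between calls to the robot, and variables do not carry over. Pictures are saved under pics/ and viewed, at most 10 in all, crops included, and the job is handed in when it is done.

```bash
ls; mkdir -p pics; cat > h.py <<'E'
import numpy as np,cv2,json
from plant import r
from scipy.spatial.transform import Rotation as R
def grab(n):
    s=r.get_state(); c=r.camera(n); 
    if n=='wrist':
        T=np.eye(4);T[:3,:3]=R.from_quat(s['tcp_rot']).as_matrix();T[:3,3]=s['tcp_pos']
        c['T']=T@np.array(c['hand_eye'])
    else: c['T']=np.array(c['cam_to_world'])
    K=np.array([[c['fx'],0,c['cx']],[0,c['fy'],c['cy']],[0,0,1.]])
    v,u=np.mgrid[:384,:512]
    d=np.array([c['k1'],0,0,0,0.])
    p=cv2.undistortPoints(np.stack([u,v],-1).reshape(-1,1,2).astype(float),K,d).reshape(384,512,2)
    z=c['range_z'][...,None]
    P=np.concatenate([p*z,z],-1)@c['T'][:3,:3].T+c['T'][:3,3]
    P[c['range_z']<=0]=np.nan
    c['P']=P; return c
def save(c,f,s=1.5): cv2.imwrite(f,cv2.resize(c['color'][...,::-1],None,fx=s,fy=s))
E
python3 - <<'E'
from h import *
for n in ['scene','side']:
    c=grab(n);save(c,f'pics/{n}.png');np.savez(f'{n}.npz',P=c['P'],color=c['color']);print(n,c['T'].round(2).tolist())
s=r.get_state();print(s)
E
```

```text
pics
scene [[0.13, 0.84, -0.52, 1.16], [0.99, -0.11, 0.07, -0.09], [-0.0, -0.53, -0.85, 1.04], [0.0, 0.0, 0.0, 1.0]]
side [[-0.74, -0.4, 0.54, -0.02], [-0.67, 0.43, -0.6, 0.65], [0.01, -0.81, -0.59, 0.77], [0.0, 0.0, 0.0, 1.0]]
{'time': 0.1, 'q': array([-0.06823522,  0.41182563, -0.0127414 ,  1.59692567,  0.00558564,
        1.13431035, -0.08224048]), 'qd': array([ 6.60511944e-04, -2.25135456e-03,  7.13425427e-04, -4.03206838e-03,
       -4.26651041e-04, -2.25546136e-05, -1.30059173e-03]), 'joint_torque': array([ 1.90722414e-03, -5.89100254e+01,  6.43606726e-01, -2.91709310e+01,
       -5.37973386e-02,  1.45046425e-02,  7.40053088e-05]), 'tcp_pos': array([6.24554764e-01, 6.39283490e-06, 2.21903646e-01]), 'tcp_rot': array([ 7.07092592e-01,  7.07120607e-01, -5.33193445e-04, -4.79169482e-04]), 'ft_force': array([ 0.19800865, -0.15003967, -0.27888279]), 'moment': array([-0.01778616,  0.02039298,  0.01275658]), 'grip_force': 0.0, 'gripper_width': 0.9958633803760636}
```

View pics/scene.png

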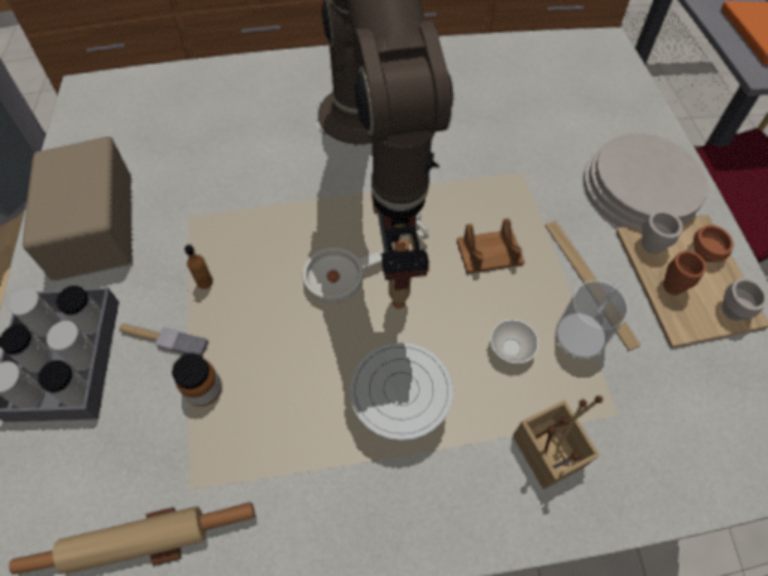

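View pics/side.png

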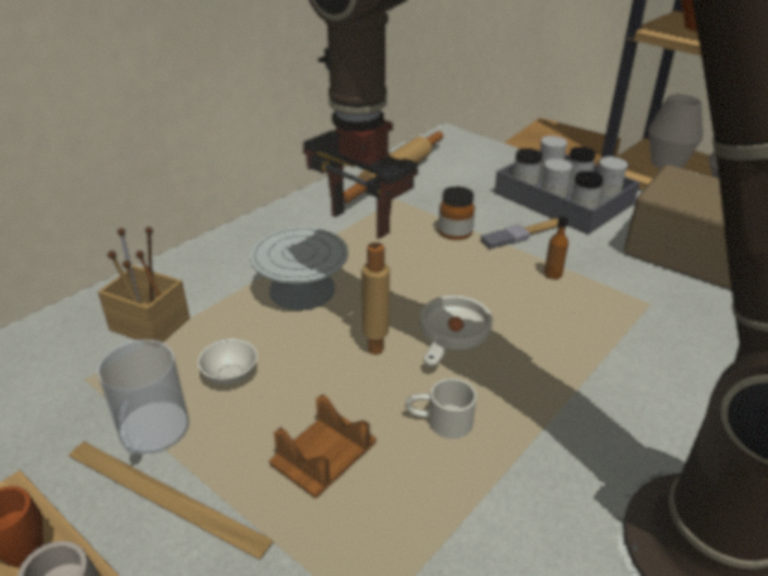

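The scene view (1.5x scale) shows the dish at (335,275) with its handle towards (385,260), the pin under the gripper at about (400,285), the rest at (490,248) and the wheel at (400,390). The side view shows the pin upright at (375,300), the dish at (457,322), the rest at (323,445) and the cup at (450,408).

```bash
python3 - <<'E'
from h import *
S=np.load('scene.npz');D=np.load('side.npz')
def at(F,u,v,w=2):
    u=int(u/1.5);v=int(v/1.5);return np.nanmedian(F['P'][v-w:v+w+1,u-w:u+w+1].reshape(-1,3),0).round(3)
print('table',at(S,300,330),at(D,560,350))
for n,u,v in [('bead',335,276),('handle',372,264),('pin',400,285),('rest',490,250),('wheel',402,390),('bowl',514,350)]:print('S',n,at(S,u,v))
for n,u,v in [('bead',456,324),('handle',434,353),('pin',375,300),('pintop',375,247),('rest',323,448),('wheel',300,252),('cup',450,395)]:print('D',n,at(D,u,v))
P=np.concatenate([S['P'].reshape(-1,3),D['P'].reshape(-1,3)]);C=np.concatenate([S['color'].reshape(-1,3),D['color'].reshape(-1,3)])
src=np.r_[np.zeros(384*512),np.ones(384*512)]
def circ(X):
    A=np.c_[2*X[:,:2],np.ones(len(X))];s=np.linalg.lstsq(A,(X[:,:2]**2).sum(1),rcond=None)[0];return s[:2],np.sqrt(s[2]+s[:2]@s[:2])
# dish rim
def box(c,rad,z0,z1,k=None):
    m=(np.hypot(P[:,0]-c[0],P[:,1]-c[1])<rad)&(P[:,2]>z0)&(P[:,2]<z1)
    if k is not None:m&=src==k
    return P[m]
for k in (0,1):
  d=at(S,335,276);X=box(d,.075,.033,.045,k);X=X[np.hypot(X[:,0]-d[0],X[:,1]-d[1])>.045];X=X[X[:,1]<d[1]+.05];print('dish',k,len(X),circ(X))
  w=at(S,402,390);X=box(w,.14,.08,.1,k);print('wheel',k,len(X),(X.min(0)+X.max(0))/2,np.ptp(X,axis=0))
  p=at(D,375,300);
  for z0,z1 in [(.05,.09),(.09,.13),(.13,.165)]:
    X=box(p,.045,z0,z1,k);print('pin',k,z0,len(X),X.mean(0).round(3) if len(X) else '', circ(X) if len(X)>10 else '')
  q=at(S,490,250);X=box(q,.09,.018,.07,k)
  print('rest cheeks',k,len(X));
  if len(X)>10: print(cv2.minAreaRect(X[:,:2].astype(np.float32)*1000))
  X=box(q,.09,.009,.07,k);print(cv2.minAreaRect(X[:,:2].astype(np.float32)*1000))
  Y=X[X[:,2]>.045];print(Y.round(3)[::max(1,len(Y)//16)].tolist())
E
```

```text
table [ 0.616 -0.188  0.002] [ 0.346 -0.199 -0.   ]
S bead [ 0.515 -0.107  0.029]
S handle [ 0.49  -0.026  0.028]
S pin [ 0.678 -0.002  0.236]
S rest [0.479 0.231 0.015]
S wheel [ 0.801 -0.011  0.089]
S bowl [0.716 0.227 0.005]
D bead [ 0.499 -0.104  0.029]
D handle [ 0.477 -0.015  0.034]
D pin [0.563 0.032 0.122]
D pintop [0.576 0.017 0.21 ]
D rest [0.478 0.232 0.014]
D wheel [ 0.793 -0.014  0.088]
D cup [0.401 0.037 0.028]
dish 0 270 (array([ 0.50814006, -0.11175492]), np.float64(0.05829215874815993))
wheel 0 3501 [ 0.79747939 -0.01276323  0.08825875] [0.17824065 0.1800994  0.01189193]
pin 0 0.05 97 [0.595 0.014 0.07 ] (array([0.57809265, 0.01679099]), np.float64(0.021652539029468374))
pin 0 0.09 26 [0.592 0.007 0.1  ] (array([0.57904796, 0.01677227]), np.float64(0.02123896223571117))
pin 0 0.13 0  
rest cheeks 0 393
((479.3750915527344, 230.6124267578125), (94.4676513671875, 120.7540512084961), 1.9874500036239624)
((479.248046875, 232.25775146484375), (94.45304870605469, 129.94961547851562), 1.8883224725723267)
[[0.434, 0.268, 0.057], [0.437, 0.278, 0.055], [0.436, 0.195, 0.056], 
[... 713 characters left out ...]
1 0.13 222 [0.566 0.03  0.148] (array([0.57664123, 0.01800776]), np.float64(0.020943467509288577))
rest cheeks 1 1037
((476.871826171875, 233.3247528076172), (95.63885498046875, 102.09416961669922), 4.856274604797363)
((476.4436340332031, 234.36697387695312), (95.6498794555664, 130.4953155517578), 5.23017692565918)
[[0.529, 0.188, 0.052], [0.516, 0.199, 0.06], [0.512, 0.2, 0.057], [0.512, 0.2, 0.051], [0.502, 0.195, 0.049], [0.445, 0.192, 0.057], [0.448, 0.198, 0.053], [0.435, 0.19, 0.053], [0.517, 0.275, 0.054], [0.435, 0.196, 0.048], [0.507, 0.276, 0.053], [0.505, 0.278, 0.051], [0.501, 0.281, 0.05], [0.449, 0.271, 0.046], [0.448, 0.278, 0.047], [0.43, 0.274, 0.055], [0.429, 0.278, 0.054]]
```

```bash
python3 -m handwheel '[{"xyz":[0,0,-0.04],"delta_rot":[0,0,0],"hand":-1},{"xyz":[-0.03,-0.01,-0.07],"delta_rot":[0,0,0],"hand":-1},{"xyz":[-0.06,-0.02,-0.08],"delta_rot":[0,6,0],"hand":-1},{"xyz":[-0.09,-0.03,-0.08],"delta_rot":[0,12,0],"hand":-1},{"xyz":[-0.12,-0.04,-0.08],"delta_rot":[0,18,0],"hand":-1},{"xyz":[-0.14,-0.047,-0.08],"delta_rot":[0,24,0],"hand":-1},{"xyz":[-0.14,-0.047,-0.08],"delta_rot":[0,30,0],"hand":-1},{"xyz":[-0.14,-0.047,-0.08],"delta_rot":[0,36,0],"hand":-1},{"xyz":[-0.14,-0.047,-0.08],"delta_rot":[0,42,0],"hand":-1},{"xyz":[-0.14,-0.047,-0.08],"delta_rot":[0,48,0],"hand":-1},{"xyz":[-0.14,-0.047,-0.08],"delta_rot":[0,55,0],"hand":-1},{"xyz":[-0.14,-0.047,-0.08],"delta_rot":[0,55,0],"hand":-1},{"xyz":[-0.14,-0.047,-0.08],"delta_rot":[0,55,0],"hand":-1},{"xyz":[-0.14,-0.047,-0.08],"delta_rot":[0,55,0],"hand":-1}]' 20; python3 - <<'E'
from h import *
s=r.get_state();print(s['q'].round(3),R.from_quat(s['tcp_rot']).as_matrix().round(3))
c=grab('wrist');save(c,'pics/w1.png')
P=c['P'].reshape(-1,3)
m=(np.hypot(P[:,0]-.5775,P[:,1]-.0175)<.045)&(P[:,2]>.05)&(P[:,2]<.165);X=P[m]
A=np.c_[2*X[:,:2],np.ones(len(X))];q=np.linalg.lstsq(A,(X[:,:2]**2).sum(1),rcond=None)[0];print(len(X),q[:2],np.sqrt(q[2]+q[:2]@q[:2]))
E
```

```text
time: 1.27
tcp_pos: [0.5783, -0.1394, 0.303]
tcp_rot: [0.627, 0.628, 0.326, -0.326]
ft_force: [-0.1, 0.0, 0.3]
gripper_width: 1.0
grip_force: 0.0
[ 0.617  0.638 -0.068  1.398 -0.737  1.692  0.69 ] [[-0.001  1.    -0.   ]
 [ 0.576  0.001  0.818]
 [ 0.818  0.001 -0.576]]
1332 [0.57737176 0.01613778] 0.022093248526238875
```

View pics/w1.png

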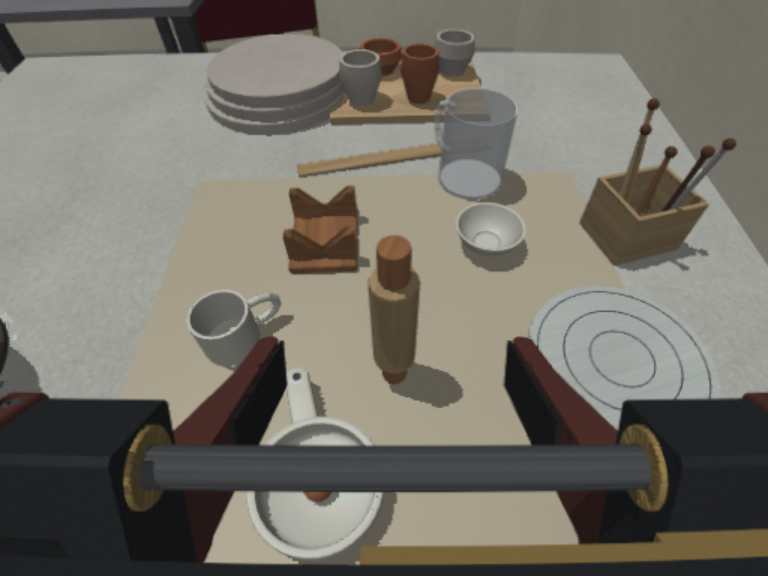

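The pin stands between the fingers at (395,310). The rest is at (322,230), the cup at (225,325) and the dish below. The wrist measurement of the pin agrees with the earlier one (0.577, 0.017), so I'm approaching along the tool axis and gripping.

```bash
python3 -m handwheel '[{"xyz":[-0.03,-0.001,0.02],"delta_rot":[0,0,0],"hand":-1},{"xyz":[-0.06,-0.001,0.05],"delta_rot":[0,0,0],"hand":-1},{"xyz":[-0.06,-0.001,0.085],"delta_rot":[0,0,0],"hand":-1},{"xyz":[-0.06,-0.001,0.12],"delta_rot":[0,0,0],"hand":-1},{"xyz":[-0.06,-0.001,0.15],"delta_rot":[0,0,0],"hand":-1},{"xyz":[-0.06,-0.001,0.175],"delta_rot":[0,0,0],"hand":-1},{"xyz":[-0.06,-0.001,0.2],"delta_rot":[0,0,0],"hand":-1},{"xyz":[-0.06,-0.001,0.22],"delta_rot":[0,0,0],"hand":-1},{"xyz":[-0.06,-0.001,0.24],"delta_rot":[0,0,0],"hand":-1},{"xyz":[-0.06,-0.001,0.251],"delta_rot":[0,0,0],"hand":-1},{"xyz":[-0.06,-0.001,0.251],"delta_rot":[0,0,0],"hand":-1},{"xyz":[-0.06,-0.001,0.251],"delta_rot":[0,0,0],"hand":-1}]' 20 && python3 -m handwheel '[{"xyz":[0,0,0],"delta_rot":[0,0,0],"hand":-0.3},{"xyz":[0,0,0],"delta_rot":[0,0,0],"hand":-0.1},{"xyz":[0,0,0],"delta_rot":[0,0,0],"hand":0},{"xyz":[0,0,0],"delta_rot":[0,0,0],"hand":0.1},{"xyz":[0,0,0],"delta_rot":[0,0,0],"hand":0.3},{"xyz":[0,0,0],"delta_rot":[0,0,0],"hand":1},{"xyz":[0,0,0],"delta_rot":[0,0,0],"hand":1},{"xyz":[0,0,0],"delta_rot":[0,0,0],"hand":1},{"xyz":[0,0,0],"delta_rot":[0,0,0],"hand":1},{"xyz":[0,0,0],"delta_rot":[0,0,0],"hand":1},{"xyz":[0,0,0],"delta_rot":[0,0,0],"hand":1}]' 30
```

```text
time: 2.32
tcp_pos: [0.5775, 0.0317, 0.1107]
tcp_rot: [0.626, 0.628, 0.326, -0.326]
ft_force: [0.4, -0.2, 0.7]
gripper_width: 0.999
grip_force: 0.0
time: 3.23
tcp_pos: [0.5771, 0.0311, 0.1095]
tcp_rot: [0.627, 0.627, 0.327, -0.326]
ft_force: [-0.1, -1.5, 1.4]
gripper_width: 0.508
grip_force: 30.0
```

```bash
python3 -m handwheel '[{"xyz":[0.006,0,-0.004],"delta_rot":[0,0,0],"hand":1},{"xyz":[0.016,0,-0.011],"delta_rot":[0,0,0],"hand":1},{"xyz":[0.030,0,-0.021],"delta_rot":[0,0,0],"hand":1},{"xyz":[0.045,0,-0.032],"delta_rot":[0,0,0],"hand":1},{"xyz":[0.060,0,-0.042],"delta_rot":[0,0,0],"hand":1},{"xyz":[0.075,0,-0.053],"delta_rot":[0,0,0],"hand":1},{"xyz":[0.088,0,-0.062],"delta_rot":[0,0,0],"hand":1},{"xyz":[0.096,0,-0.068],"delta_rot":[0,0,0],"hand":1},{"xyz":[0.1,0,-0.07],"delta_rot":[0,0,0],"hand":1},{"xyz":[0.1,0,-0.07],"delta_rot":[0,0,0],"hand":1}]' 30 && python3 -m handwheel '[{"xyz":[0.003,-0.003,0.005],"delta_rot":[0,-2,0],"hand":1},{"xyz":[0.010,-0.008,0.014],"delta_rot":[0,-7,0],"hand":1},{"xyz":[0.017,-0.014,0.024],"delta_rot":[0,-12,0],"hand":1},{"xyz":[0.024,-0.020,0.034],"delta_rot":[0,-17,0],"hand":1},{"xyz":[0.031,-0.026,0.044],"delta_rot":[0,-22,0],"hand":1},{"xyz":[0.038,-0.032,0.054],"delta_rot":[0,-27,0],"hand":1},{"xyz":[0.045,-0.038,0.064],"delta_rot":[0,-32,0],"hand":1},{"xyz":[0.052,-0.044,0.074],"delta_rot":[0,-37,0],"hand":1},{"xyz":[0.059,-0.050,0.084],"delta_rot":[0,-42,0],"hand":1},{"xyz":[0.066,-0.056,0.094],"delta_rot":[0,-47,0],"hand":1},{"xyz":[0.073,-0.062,0.104],"delta_rot":[0,-52,0],"hand":1},{"xyz":[0.080,-0.068,0.114],"delta_rot":[0,-57,0],"hand":1},{"xyz":[0.087,-0.074,0.124],"delta_rot":[0,-62,0],"hand":1},{"xyz":[0.094,-0.080,0.134],"delta_rot":[0,-67,0],"hand":1},{"xyz":[0.101,-0.086,0.144],"delta_rot":[0,-72,0],"hand":1},{"xyz":[0.108,-0.092,0.154],"delta_rot":[0,-77,0],"hand":1},{"xyz":[0.114,-0.097,0.162],"delta_rot":[0,-82,0],"hand":1},{"xyz":[0.119,-0.1,0.169],"delta_rot":[0,-87,0],"hand":1},{"xyz":[0.119,-0.1,0.169],"delta_rot":[0,-90,0],"hand":1},{"xyz":[0.119,-0.1,0.169],"delta_rot":[0,-90,0],"hand":1}]' && python3 - <<'E'
from h import *
s=r.get_state();print(s['q'].round(3),R.from_quat(s['tcp_rot']).as_matrix().round(3))
c=grab('side');save(c,'pics/s2.png')
P=c['P'].reshape(-1,3);t=s['tcp_pos']
m=(abs(P[:,0]-t[0])<.05)&(abs(P[:,1]-t[1]+.04)<.15)&(abs(P[:,2]-t[2]-.016)<.03)
np.save('pp.npy',P[m]);X=P[m]
lo=X[X[:,1]<t[1]-.05];hi=X[(X[:,1]>t[1]+.03)]
print(len(X),X[:,1].min(),X[:,1].max(),lo.mean(0),hi.mean(0))
E
```

```text
time: 4.07
tcp_pos: [0.5773, 0.0312, 0.2327]
tcp_rot: [0.627, 0.628, 0.327, -0.326]
ft_force: [-0.8, 0.7, -2.9]
gripper_width: 0.506
grip_force: 30.0
time: 5.73
tcp_pos: [0.4748, 0.2408, 0.2287]
tcp_rot: [0.671, 0.677, -0.215, 0.213]
ft_force: [-0.3, 1.4, -3.4]
gripper_width: 0.51
grip_force: 30.0
[-0.771  0.512 -0.085  1.584  0.429  1.545 -0.969] [[-0.008  1.    -0.001]
 [ 0.817  0.006 -0.577]
 [-0.577 -0.006 -0.817]]
1140 0.13337491361013554 0.34330698958792044 [0.46635239 0.16543815 0.25498273] [0.46626904 0.32146816 0.2497529 ]
```

View pics/s2.png

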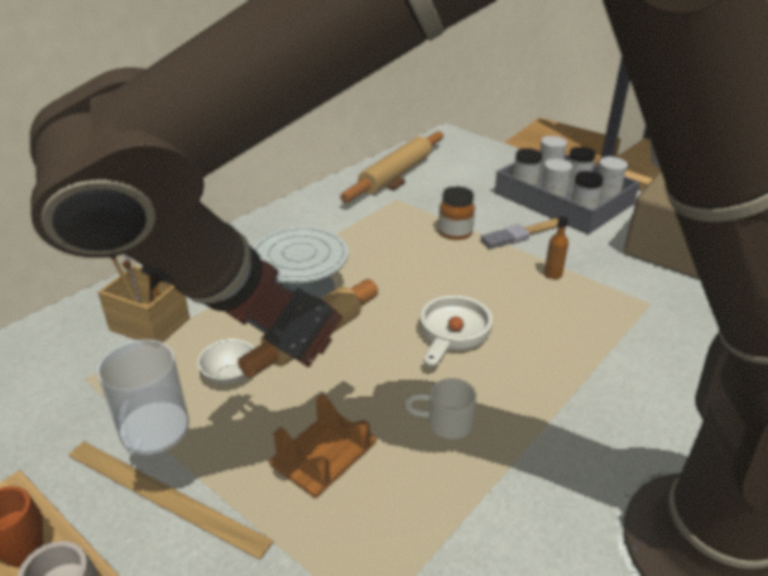

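The pin is held level above the rest. Its centre is about 4 mm too far in y and the rest is yawed about 3.5°. I'm descending with both corrections.

```bash
python3 -m handwheel '[{"xyz":[0.005,0.001,0.009],"delta_rot":[-1,0,-1.43],"hand":1},{"xyz":[0.016,0.0025,0.026],"delta_rot":[-2,0,-2.86],"hand":1},{"xyz":[0.030,0.0025,0.045],"delta_rot":[-2,0,-2.86],"hand":1},{"xyz":[0.044,0.0025,0.065],"delta_rot":[-2,0,-2.86],"hand":1},{"xyz":[0.058,0.0025,0.085],"delta_rot":[-2,0,-2.86],"hand":1},{"xyz":[0.070,0.0025,0.105],"delta_rot":[-2,0,-2.86],"hand":1},{"xyz":[0.081,0.0025,0.121],"delta_rot":[-2,0,-2.86],"hand":1},{"xyz":[0.089,0.0025,0.132],"delta_rot":[-2,0,-2.86],"hand":1},{"xyz":[0.093,0.0025,0.138],"delta_rot":[-2,0,-2.86],"hand":1},{"xyz":[0.095,0.0025,0.141],"delta_rot":[-2,0,-2.86],"hand":1},{"xyz":[0.095,0.0025,0.141],"delta_rot":[-2,0,-2.86],"hand":1},{"xyz":[0.095,0.0025,0.141],"delta_rot":[-2,0,-2.86],"hand":1}]' && python3 - <<'E'
from h import *
s=r.get_state();print(s['tcp_pos'],R.from_quat(s['tcp_rot']).as_matrix().round(3))
c=grab('side');cv2.imwrite('pics/s3.png',cv2.resize(c['color'][200:350,120:300,::-1],None,fx=4,fy=4))
E
```

```text
time: 6.78
tcp_pos: [0.48, 0.235, 0.063]
tcp_rot: [0.654, 0.694, -0.205, 0.219]
ft_force: [-0.1, 0.2, -1.9]
gripper_width: 0.505
grip_force: 30.0
[0.48001278 0.23500639 0.06297103] [[-0.049  0.998  0.035]
 [ 0.818  0.06  -0.572]
 [-0.573  0.001 -0.82 ]]
```

View pics/s3.png

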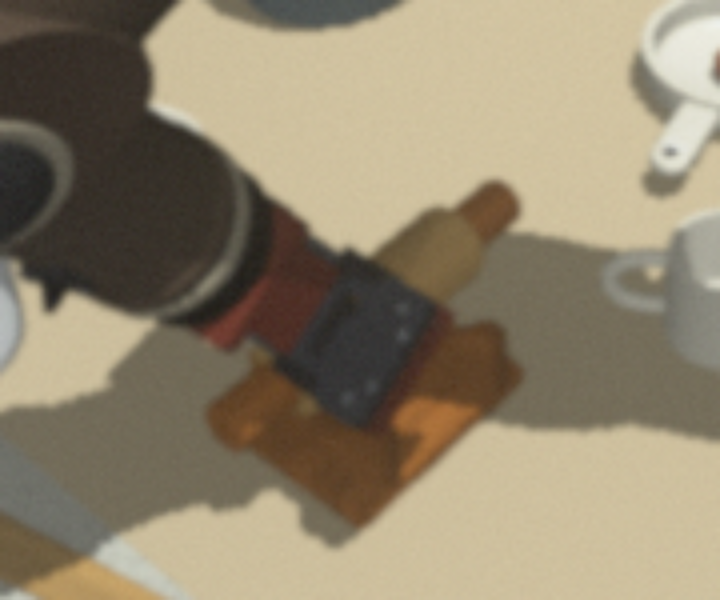

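The pin is over the V notches, with its near end at (490,215) in the crop. Lowering it gently the last stretch.

```bash
python3 -m handwheel '[{"xyz":[0.003,-0.001,0.003],"delta_rot":[0,0,0],"hand":1},{"xyz":[0.006,-0.002,0.006],"delta_rot":[0,0,0],"hand":1},{"xyz":[0.008,-0.002,0.009],"delta_rot":[0,0,0],"hand":1},{"xyz":[0.010,-0.002,0.011],"delta_rot":[0,0,0],"hand":1},{"xyz":[0.012,-0.002,0.013],"delta_rot":[0,0,0],"hand":1},{"xyz":[0.013,-0.002,0.015],"delta_rot":[0,0,0],"hand":1},{"xyz":[0.014,-0.002,0.0165],"delta_rot":[0,0,0],"hand":1},{"xyz":[0.0147,-0.002,0.0175],"delta_rot":[0,0,0],"hand":1},{"xyz":[0.0152,-0.002,0.0181],"delta_rot":[0,0,0],"hand":1},{"xyz":[0.0152,-0.002,0.0181],"delta_rot":[0,0,0],"hand":1},{"xyz":[0.0152,-0.002,0.0181],"delta_rot":[0,0,0],"hand":1}]'
```

```text
time: 7.75
tcp_pos: [0.4773, 0.2366, 0.0387]
tcp_rot: [0.654, 0.695, -0.206, 0.219]
ft_force: [-0.7, -0.1, -1.7]
gripper_width: 0.505
grip_force: 30.0
```

```bash
python3 -m handwheel '[{"xyz":[0.0006,0,0.0008],"delta_rot":[0,0,0],"hand":1},{"xyz":[0.0006,0,0.0008],"delta_rot":[0,0,0],"hand":1},{"xyz":[0.0012,0,0.0016],"delta_rot":[0,0,0],"hand":1},{"xyz":[0.0012,0,0.0016],"delta_rot":[0,0,0],"hand":1},{"xyz":[0.0012,0,0.0016],"delta_rot":[0,0,0],"hand":1}]'
```

```text
time: 8.17
tcp_pos: [0.4774, 0.2367, 0.0383]
tcp_rot: [0.654, 0.694, -0.206, 0.22]
ft_force: [-3.8, 0.5, 11.5]
gripper_width: 0.507
grip_force: 30.0
```

Contact came at z = 0.0383, exactly the expected seating height. I'll unload and release.

```bash
python3 -m handwheel '[{"xyz":[-0.0005,0,-0.0007],"delta_rot":[0,0,0],"hand":1},{"xyz":[-0.0005,0,-0.0007],"delta_rot":[0,0,0],"hand":1},{"xyz":[-0.0005,0,-0.0007],"delta_rot":[0,0,0],"hand":1}]' 4 && python3 -m handwheel '[{"xyz":[0,0,0],"delta_rot":[0,0,0],"hand":-0.1},{"xyz":[0,0,0],"delta_rot":[0,0,0],"hand":-0.2},{"xyz":[0,0,0],"delta_rot":[0,0,0],"hand":-0.4},{"xyz":[0,0,0],"delta_rot":[0,0,0],"hand":-0.6},{"xyz":[0,0,0],"delta_rot":[0,0,0],"hand":-0.9},{"xyz":[0,0,0],"delta_rot":[0,0,0],"hand":-0.9},{"xyz":[0,0,0],"delta_rot":[0,0,0],"hand":-0.9},{"xyz":[0,0,0],"delta_rot":[0,0,0],"hand":-0.9}]'; python3 -c "
from h import *
print(R.from_quat(r.get_state()['tcp_rot']).as_matrix().round(3))"
```

```text
time: 8.42
tcp_pos: [0.4771, 0.2368, 0.0377]
tcp_rot: [0.654, 0.695, -0.206, 0.219]
ft_force: [-2.7, 0.4, 3.4]
gripper_width: 0.512
grip_force: 4.0
time: 9.08
tcp_pos: [0.4774, 0.2368, 0.0374]
tcp_rot: [0.654, 0.695, -0.206, 0.219]
ft_force: [1.5, -0.3, 0.1]
gripper_width: 0.945
grip_force: 0.0
[[-0.05   0.998  0.035]
 [ 0.818  0.061 -0.573]
 [-0.574 -0.    -0.819]]
```

```bash
python3 -m handwheel '[{"xyz":[0,0,-0.008],"delta_rot":[0,0,0],"hand":-0.9},{"xyz":[0,0,-0.025],"delta_rot":[0,0,0],"hand":-0.9},{"xyz":[0,0,-0.05],"delta_rot":[0,0,0],"hand":-0.9},{"xyz":[0,0,-0.08],"delta_rot":[0,0,0],"hand":-1},{"xyz":[0,0,-0.11],"delta_rot":[0,0,0],"hand":-1},{"xyz":[0,0,-0.14],"delta_rot":[0,0,0],"hand":-1},{"xyz":[0,0,-0.17],"delta_rot":[0,0,0],"hand":-1},{"xyz":[0,0,-0.19],"delta_rot":[0,0,0],"hand":-1},{"xyz":[0,0,-0.20],"delta_rot":[0,0,0],"hand":-1},{"xyz":[0,0,-0.20],"delta_rot":[0,0,0],"hand":-1}]' && python3 - <<'E'
from h import *
s=r.get_state();M=R.from_quat(s['tcp_rot']);t=s['tcp_pos']
c=grab('wrist');save(c,'pics/w2.png',1.3)
P=c['P'].reshape(-1,3);X=P[(P[:,2]>.045)&(P[:,2]<.09)&(abs(P[:,0]-.478)<.03)&(P[:,1]>.1)&(P[:,1]<.36)]
print('pin y',X[:,1].min(),X[:,1].max(),[X[(X[:,1]>a)&(X[:,1]<a+.02)].round(4)[:, [0,2]].mean(0) for a in (.18,.26)])
# hover over rim: TCP
a=np.deg2rad(108.8);u=np.array([np.cos(a),np.sin(a),0]);tgt=np.array([.507,-.1107,0])-.058*u;tgt[2]=.20
Rt=R.from_matrix(np.c_[np.cross(u,[0,0,-1]),u,[0,0,-1]])
d=M.inv()*Rt
print('t',t,'xyz',M.inv().apply(tgt-t).round(4),'rot',np.rad2deg(d.as_rotvec()).round(2),np.rad2deg(d.magnitude()))
E
```

```text
time: 9.92
tcp_pos: [0.4703, 0.3534, 0.203]
tcp_rot: [0.653, 0.695, -0.204, 0.219]
ft_force: [0.4, -1.4, -0.6]
gripper_width: 0.995
grip_force: 0.0
pin y 0.12921146643608056 0.34004335943927444 [array([0.47712935, 0.06622255]), array([0.4769525 , 0.06840321])]
t [0.47033253 0.35343523 0.20300607] xyz [-0.4264  0.0228  0.3003] rot [ -31.77   24.43 -101.58] 109.20503174609597
```

View pics/w2.png

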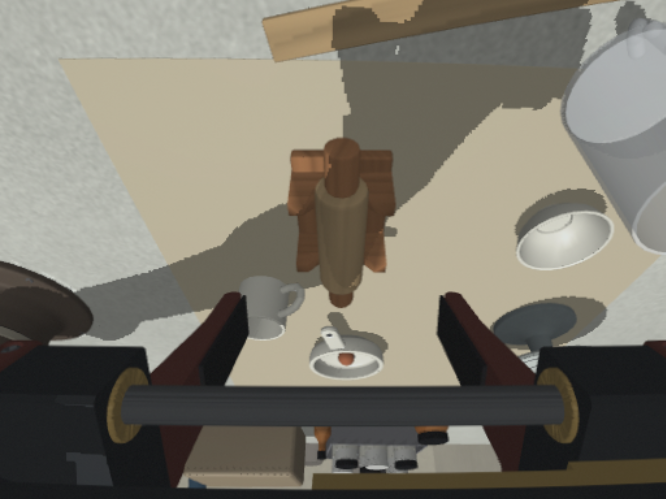

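The pin lies in both V notches, centred within about 2 mm, and the gripper is clear of it. In this view it is at (342,230) and the dish at (346,357). Next I go to hover above the dish rim.

```bash
python3 -m handwheel '[{"xyz":[-0.010,0.001,0.007],"delta_rot":[-1,0.8,-3.2],"hand":-1},{"xyz":[-0.033,0.002,0.023],"delta_rot":[-2.6,2,-8.3],"hand":-1},{"xyz":[-0.057,0.003,0.040],"delta_rot":[-4.4,3.4,-14.1],"hand":-1},{"xyz":[-0.081,0.004,0.057],"delta_rot":[-6.2,4.8,-19.9],"hand":-1},{"xyz":[-0.105,0.006,0.074],"delta_rot":[-8,6.2,-25.7],"hand":-1},{"xyz":[-0.129,0.007,0.091],"delta_rot":[-9.8,7.5,-31.4],"hand":-1},{"xyz":[-0.153,0.008,0.108],"delta_rot":[-11.6,8.9,-37.2],"hand":-1},{"xyz":[-0.178,0.010,0.125],"delta_rot":[-13.4,10.3,-43],"hand":-1},{"xyz":[-0.202,0.011,0.142],"delta_rot":[-15.2,11.7,-48.7],"hand":-1},{"xyz":[-0.226,0.012,0.159],"delta_rot":[-17,13.1,-54.5],"hand":-1},{"xyz":[-0.250,0.013,0.176],"delta_rot":[-18.8,14.5,-60.2],"hand":-1},{"xyz":[-0.274,0.015,0.193],"delta_rot":[-20.6,15.9,-66],"hand":-1},{"xyz":[-0.298,0.016,0.210],"delta_rot":[-22.4,17.2,-71.8],"hand":-1},{"xyz":[-0.322,0.017,0.227],"delta_rot":[-24.2,18.6,-77.5],"hand":-1},{"xyz":[-0.346,0.018,0.244],"delta_rot":[-26,20,-83.3],"hand":-1},{"xyz":[-0.371,0.020,0.261],"delta_rot":[-27.8,21.4,-89],"hand":-1},{"xyz":[-0.395,0.021,0.278],"delta_rot":[-29.6,22.8,-94.8],"hand":-1},{"xyz":[-0.415,0.022,0.292],"delta_rot":[-31,23.9,-99],"hand":-1},{"xyz":[-0.426,0.023,0.3],"delta_rot":[-31.8,24.4,-101.6],"hand":-1},{"xyz":[-0.426,0.023,0.3],"delta_rot":[-31.8,24.4,-101.6],"hand":-1}]' && python3 -m handwheel '[{"xyz":[0,0,0],"delta_rot":[0,0,0],"hand":-1},{"xyz":[0,0,0],"delta_rot":[0,0,0],"hand":-1},{"xyz":[0,0,0],"delta_rot":[0,0,0],"hand":-1}]' && python3 - <<'E'
from h import *
s=r.get_state();print(s['q'].round(3),R.from_quat(s['tcp_rot']).as_matrix().round(3))
c=grab('wrist');save(c,'pics/w3.png');np.savez('w3.npz',P=c['P'],color=c['color'])
E
```

```text
time: 11.63
tcp_pos: [0.5228, -0.1744, 0.1983]
tcp_rot: [-0.161, 0.987, -0.001, -0.003]
ft_force: [-1.0, -0.1, -0.2]
gripper_width: 0.998
grip_force: 0.0
time: 11.88
tcp_pos: [0.5241, -0.1663, 0.1989]
tcp_rot: [-0.162, 0.987, -0.001, -0.001]
ft_force: [-0.3, -0.1, 0.5]
gripper_width: 1.0
grip_force: 0.0
[ 0.359  0.316 -0.177  1.799  0.068  1.034  2.051] [[-0.948 -0.319 -0.002]
 [-0.319  0.948 -0.003]
 [ 0.003 -0.002 -1.   ]]
```

View pics/w3.png

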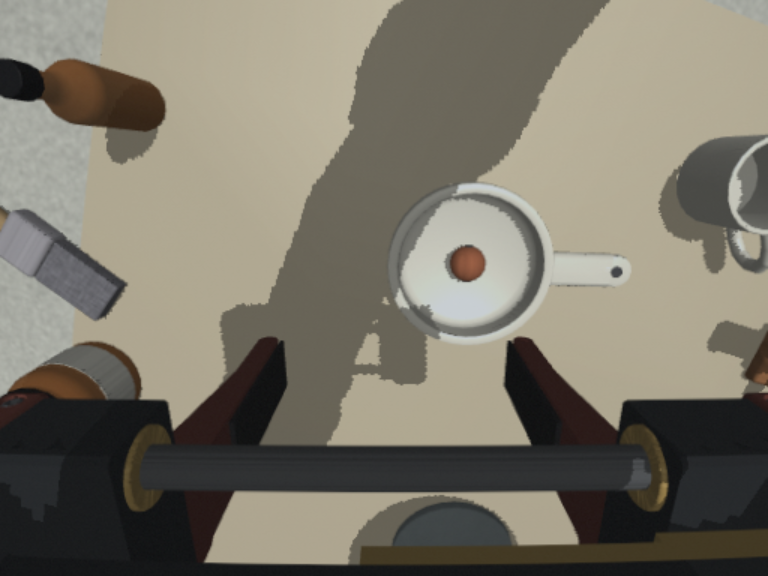

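The view from above shows the dish centred at (470,263) with the bead in the middle at (468,263). The handle tip is at (615,270) and everything nearby is clear. Refining the dish pose from this view.

```bash
python3 - <<'E'
from h import *
F=np.load('w3.npz');P=F['P'].reshape(-1,3);C=F['color'].reshape(-1,3).astype(int)
def circ(X):
    A=np.c_[2*X[:,:2],np.ones(len(X))];s=np.linalg.lstsq(A,(X[:,:2]**2).sum(1),rcond=None)[0];return s[:2],np.sqrt(s[2]+s[:2]@s[:2])
c=np.array([.507,-.1107]);h=np.array([np.cos(np.deg2rad(108.8)),np.sin(np.deg2rad(108.8))])
for _ in range(3):
    d=P[:,:2]-c;rr=np.hypot(*d.T);ang=(d@h)/np.maximum(rr,1e-6)
    m=(rr>.05)&(rr<.066)&(P[:,2]>.034)&(P[:,2]<.043)&(ang<.9)
    c,rad=circ(P[m])
print('dish',m.sum(),c,rad,np.median(P[m][:,2]))
d=P[:,:2]-c;rr=np.hypot(*d.T);m=(rr>.07)&(rr<.13)&(P[:,2]>.024)&(P[:,2]<.042)&(d@h>.06)
mm=d[m].mean(0);print('handle',m.sum(),np.rad2deg(np.arctan2(mm[1],mm[0])),rr[m].max())
m=(rr<.03)&(C[:,0]>C[:,2]+50);print('bead',P[m].mean(0),'wheel bearing',np.rad2deg(np.arctan2(-.0125-c[1],.7955-c[0])))
s=r.get_state();M=R.from_quat(s['tcp_rot']);u=mm/np.hypot(*mm)
tgt=np.r_[c-.058*u,.019];print(tgt,'xyz',M.inv().apply(tgt-s['tcp_pos']).round(4))
E
```

```text
dish 2046 [ 0.50528824 -0.11261725] 0.05794315369511394 0.03828157511235725
handle 981 107.13785314456652 0.1238844011108292
bead [ 0.50127415 -0.11581009  0.07099149] wheel bearing 19.033410044240572
[ 0.5223792  -0.16804197  0.019     ] xyz [ 0.0021 -0.001   0.1803]
```

```bash
python3 -m handwheel '[{"xyz":[0,0,0.01],"delta_rot":[0,0,0.7],"hand":0.3},{"xyz":[0.001,-0.001,0.03],"delta_rot":[0,0,1.5],"hand":0.3},{"xyz":[0.002,-0.001,0.05],"delta_rot":[0,0,1.5],"hand":0.3},{"xyz":[0.002,-0.001,0.07],"delta_rot":[0,0,1.5],"hand":0.3},{"xyz":[0.002,-0.001,0.09],"delta_rot":[0,0,1.5],"hand":0.3},{"xyz":[0.002,-0.001,0.11],"delta_rot":[0,0,1.5],"hand":0.3},{"xyz":[0.002,-0.001,0.125],"delta_rot":[0,0,1.5],"hand":0.3},{"xyz":[0.002,-0.001,0.135],"delta_rot":[0,0,1.5],"hand":0.3},{"xyz":[0.002,-0.001,0.145],"delta_rot":[0,0,1.5],"hand":0.3},{"xyz":[0.002,-0.001,0.155],"delta_rot":[0,0,1.5],"hand":0.3},{"xyz":[0.002,-0.001,0.163],"delta_rot":[0,0,1.5],"hand":0.3},{"xyz":[0.002,-0.001,0.17],"delta_rot":[0,0,1.5],"hand":0.3},{"xyz":[0.002,-0.001,0.175],"delta_rot":[0,0,1.5],"hand":0.3},{"xyz":[0.002,-0.001,0.178],"delta_rot":[0,0,1.5],"hand":0.3},{"xyz":[0.002,-0.001,0.179],"delta_rot":[0,0,1.5],"hand":0.3},{"xyz":[0.002,-0.001,0.179],"delta_rot":[0,0,1.5],"hand":0.3},{"xyz":[0.002,-0.001,0.179],"delta_rot":[0,0,1.5],"hand":0.3}]' 5; python3 -c "
from h import *
c=grab('side');cv2.imwrite('pics/s4.png',cv2.resize(c['color'][130:300,220:400,::-1],None,fx=3.3,fy=3.3))"
```

```text
time: 13.35
tcp_pos: [0.5235, -0.1696, 0.0212]
tcp_rot: [-0.15, 0.989, -0.002, -0.001]
ft_force: [-0.1, -0.1, -0.8]
gripper_width: 0.349
grip_force: 0.0
```

View pics/s4.png

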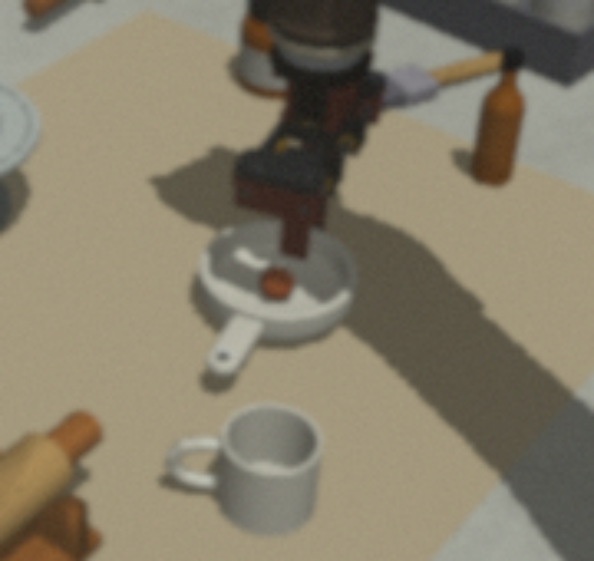

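One finger is inside the wall at (295,235) and clear of the bead at (277,283); the other is outside. Closing gently, then firming the grip.

```bash
python3 -m handwheel '[{"xyz":[0,0.0015,0.0015],"delta_rot":[0,0,0],"hand":0.4},{"xyz":[0,0.0015,0.0015],"delta_rot":[0,0,0],"hand":0.5},{"xyz":[0,0.0015,0.0015],"delta_rot":[0,0,0],"hand":0.6},{"xyz":[0,0.0015,0.0015],"delta_rot":[0,0,0],"hand":0.66},{"xyz":[0,0.0015,0.0015],"delta_rot":[0,0,0],"hand":0.7},{"xyz":[0,0.0015,0.0015],"delta_rot":[0,0,0],"hand":0.74},{"xyz":[0,0.0015,0.0015],"delta_rot":[0,0,0],"hand":0.78},{"xyz":[0,0.0015,0.0015],"delta_rot":[0,0,0],"hand":0.82},{"xyz":[0,0.0015,0.0015],"delta_rot":[0,0,0],"hand":0.88},{"xyz":[0,0.0015,0.0015],"delta_rot":[0,0,0],"hand":1},{"xyz":[0,0.0015,0.0015],"delta_rot":[0,0,0],"hand":1},{"xyz":[0,0.0015,0.0015],"delta_rot":[0,0,0],"hand":1}]' 5 && python3 -m handwheel '[{"xyz":[0,0,0],"delta_rot":[0,0,0],"hand":1},{"xyz":[0,0,0],"delta_rot":[0,0,0],"hand":1},{"xyz":[0,0,0],"delta_rot":[0,0,0],"hand":1}]' 25 && python3 -m handwheel '[{"xyz":[0,0,0],"delta_rot":[0,0,0],"hand":1},{"xyz":[0,0,0],"delta_rot":[0,0,0],"hand":1},{"xyz":[0,0,0],"delta_rot":[0,0,0],"hand":1}]' 50
python3 - <<'E'
from h import *
s=r.get_state();print(R.from_quat(s['tcp_rot']).as_matrix().round(4))
E
```

```text
time: 14.4
tcp_pos: [0.5231, -0.1683, 0.0195]
tcp_rot: [-0.15, 0.989, -0.002, -0.001]
ft_force: [1.5, -1.8, 0.4]
gripper_width: 0.089
grip_force: 5.0
time: 14.65
tcp_pos: [0.5231, -0.1681, 0.0195]
tcp_rot: [-0.15, 0.989, -0.002, -0.001]
ft_force: [1.9, -1.1, 0.1]
gripper_width: 0.084
grip_force: 25.0
time: 14.9
tcp_pos: [0.523, -0.1681, 0.0195]
tcp_rot: [-0.15, 0.989, -0.002, -0.001]
ft_force: [1.5, -1.3, 0.7]
gripper_width: 0.089
grip_force: 50.0
[[-9.551e-01 -2.963e-01 -8.000e-04]
 [-2.963e-01  9.551e-01 -3.300e-03]
 [ 1.800e-03 -2.900e-03 -1.000e+00]]
```

```bash
cat > tilt.py <<'E'
from h import *
def circ(X):
    A=np.c_[2*X[:,:2],np.ones(len(X))];s=np.linalg.lstsq(A,(X[:,:2]**2).sum(1),rcond=None)[0];return s[:2],np.sqrt(s[2]+s[:2]@s[:2])
s=r.get_state();M=R.from_quat(s['tcp_rot']).as_matrix();t=s['tcp_pos']
print('tcp',t.round(4),'axes',M.round(4).tolist())
y=M[:2,1]/np.hypot(*M[:2,1]);c0=t[:2]+.058*y;zr=t[2]+.019
for n in ['side','scene']:
    c=grab(n);save(c,f'pics/t_{n}.png');P=c['P'].reshape(-1,3);C=c['color'].reshape(-1,3).astype(int)
    cc=c0;
    for _ in range(3):
        d=P[:,:2]-cc;rr=np.hypot(*d.T);a=(d@y)/np.maximum(rr,1e-6)
        m=(rr>.05)&(rr<.066)&(abs(P[:,2]-zr)<.008)&(a<.9)&(a>-.8);X=P[m];
        if len(X)<30:break
        cc,rad=circ(X)
    A=np.c_[X[:,:2]-c0,np.ones(len(X))];g=np.linalg.lstsq(A,X[:,2],rcond=None)[0] if len(X)>=30 else np.zeros(3)
    d=P[:,:2]-cc;rr=np.hypot(*d.T);h=(rr>.07)&(rr<.13)&(abs(P[:,2]-zr+.005)<.015)&(d@y>.06);mm=d[h].mean(0)
    b=(rr<.045)&(C[:,0]>C[:,2]+45)&(P[:,2]<zr+.006)&(P[:,2]>zr-.035)
    print(n,len(X),'c',cc.round(4),rad.round(4),'tilt deg along y,x',np.rad2deg([g[:2]@y,g[:2]@M[:2,0]]).round(2),'z',g[2].round(4),'handle',h.sum(),np.rad2deg(np.arctan2(mm[1],mm[0])).round(2),'z',P[h][:,2].mean().round(4),'bead off',b.sum(),(P[b].mean(0)[:2]-cc).round(4),
     'wheel brg',np.rad2deg(np.arctan2(-.0125-cc[1],.7955-cc[0])).round(2))
E
python3 -m handwheel '[{"xyz":[0,0,-0.0005],"delta_rot":[0,0,0],"hand":1},{"xyz":[0,0,-0.0015],"delta_rot":[0,0,0],"hand":1},{"xyz":[0,0,-0.003],"delta_rot":[0,0,0],"hand":1},{"xyz":[0,0,-0.005],"delta_rot":[0,0,0],"hand":1},{"xyz":[0,0,-0.008],"delta_rot":[0,0,0],"hand":1},{"xyz":[0,0,-0.012],"delta_rot":[0,0,0],"hand":1},{"xyz":[0,0,-0.016],"delta_rot":[0,0,0],"hand":1},{"xyz":[0,0,-0.020],"delta_rot":[0,0,0],"hand":1},{"xyz":[0,0,-0.024],"delta_rot":[0,0,0],"hand":1},{"xyz":[0,0,-0.027],"delta_rot":[0,0,0],"hand":1},{"xyz":[0,0,-0.029],"delta_rot":[0,0,0],"hand":1},{"xyz":[0,0,-0.03],"delta_rot":[0,0,0],"hand":1},{"xyz":[0,0,-0.03],"delta_rot":[0,0,0],"hand":1},{"xyz":[0,0,-0.03],"delta_rot":[0,0,0],"hand":1}]' && python3 tilt.py
```

```text
time: 16.07
tcp_pos: [0.5228, -0.168, 0.0493]
tcp_rot: [-0.15, 0.989, -0.002, -0.001]
ft_force: [0.5, 0.1, -4.0]
gripper_width: 0.083
grip_force: 50.0
tcp [ 0.5228 -0.168   0.0493] axes [[-0.9551, -0.2962, -0.0012], [-0.2962, 0.9551, -0.0033], [0.0021, -0.0028, -1.0]]
side 265 c [ 0.5047 -0.1081] 0.0582 tilt deg along y,x [-0.78 -0.02] z 0.0662 handle 171 107.76 z 0.062 bead off 47 [-0.0053  0.0045] wheel brg 18.2
scene 129 c [ 0.5071 -0.1108] 0.0593 tilt deg along y,x [-0.45  1.31] z 0.0681 handle 127 106.21 z 0.0628 bead off 22 [ 0.0076 -0.    ] wheel brg 18.81
```

View pics/t_side.png

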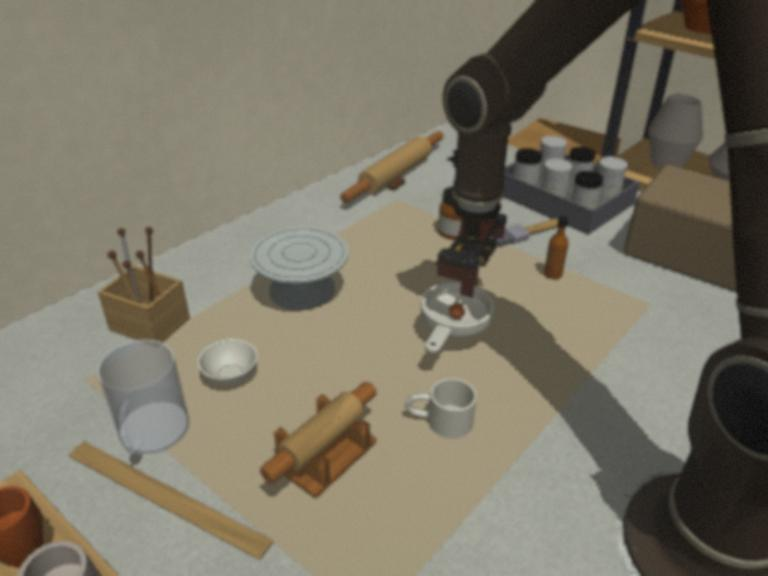

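Lifted level (within 1°), and the bead is centred at (457,312). The pin lies in its rest at (320,430). Next I raise the dish further and work out the arc about the dish's axis.

```bash
python3 -m handwheel '[{"xyz":[0,0,-0.001],"delta_rot":[0,0,0],"hand":1},{"xyz":[0,0,-0.003],"delta_rot":[0,0,0],"hand":1},{"xyz":[0,0,-0.006],"delta_rot":[0,0,0],"hand":1},{"xyz":[0,0,-0.010],"delta_rot":[0,0,0],"hand":1},{"xyz":[0,0,-0.016],"delta_rot":[0,0,0],"hand":1},{"xyz":[0,0,-0.024],"delta_rot":[0,0,0],"hand":1},{"xyz":[0,0,-0.034],"delta_rot":[0,0,0],"hand":1},{"xyz":[0,0,-0.045],"delta_rot":[0,0,0],"hand":1},{"xyz":[0,0,-0.057],"delta_rot":[0,0,0],"hand":1},{"xyz":[0,0,-0.069],"delta_rot":[0,0,0],"hand":1},{"xyz":[0,0,-0.081],"delta_rot":[0,0,0],"hand":1},{"xyz":[0,0,-0.093],"delta_rot":[0,0,0],"hand":1},{"xyz":[0,0,-0.104],"delta_rot":[0,0,0],"hand":1},{"xyz":[0,0,-0.114],"delta_rot":[0,0,0],"hand":1},{"xyz":[0,0,-0.122],"delta_rot":[0,0,0],"hand":1},{"xyz":[0,0,-0.129],"delta_rot":[0,0,0],"hand":1},{"xyz":[0,0,-0.134],"delta_rot":[0,0,0],"hand":1},{"xyz":[0,0,-0.138],"delta_rot":[0,0,0],"hand":1},{"xyz":[0,0,-0.14],"delta_rot":[0,0,0],"hand":1},{"xyz":[0,0,-0.14],"delta_rot":[0,0,0],"hand":1}]' && python3 -c "
import numpy as np
for L in ([.1,.4,.9,1.6,2.5,3.6,4.9,6.4,8,9.6,11.3,13,14.8,16.6,18.4,20.2,22,24,26,28],range(2,35,2),[2,4,6,7.9,9.7,11.5,13.3,15,16.7,18.3,19.9,21.3,22.5,23.5,24.4,25.1,25.6,26,26.2]):
  print([(float(p),round(.058*np.sin(np.deg2rad(p)),4),round(.058*(1-np.cos(np.deg2rad(p))),4)) for p in L])
from h import *
s=r.get_state();print(s['q'].round(3),R.from_quat(s['tcp_rot']).as_matrix().round(4))"
```

```text
time: 17.83
tcp_pos: [0.5231, -0.1675, 0.1896]
tcp_rot: [-0.15, 0.989, -0.002, -0.001]
ft_force: [0.1, 0.8, -4.0]
gripper_width: 0.088
grip_force: 50.0
[(0.1, np.float64(0.0001), np.float64(0.0)), (0.4, np.float64(0.0004), np.float64(0.0)), (0.9, np.float64(0.0009), np.float64(0.0)), (1.6, np.float64(0.0016), np.float64(0.0)), (2.5, np.float64(0.0025), np.float64(0.0001)), (3.6, np.float64(0.0036), np.float64(0.0001)), (4.9, np.float64(0.005), np.float64(0.0002)), (6.4, np.float64(0.0065), np.float64(0.0004)), (8.0, np.float64(0.0081), np.float64(0.0006)), (9.6, np.float64(0.0097), np.float64(0.0008)), (11.3, np.float64(0.0114), np.float64(0.0011)), (13.0, np.float64(0.013), np.float64(0.0015)), (14.8, np.float64(0.0148), np.float64(0.0019)), (16.6, np.float64(0.0166), np.float64(0.0024)), (18.4, np.float64(0.0183), np.float64(0.003)), (20.2, np.float64(0.02), np.float64(0.0036)), (22.0, np.float64(0.0217), np.float64(0.0042)), (24.0, np.float64(0.0236), np.float64(0.005)), (26.0, np.float64(0.0254), np.float64(0.0059)), (28.0, np.float64(0.0272), np.float64(0.0068))]
[(2.0, np.float
[... 1118 characters left out ...]
.0, np.float64(0.015), np.float64(0.002)), (16.7, np.float64(0.0167), np.float64(0.0024)), (18.3, np.float64(0.0182), np.float64(0.0029)), (19.9, np.float64(0.0197), np.float64(0.0035)), (21.3, np.float64(0.0211), np.float64(0.004)), (22.5, np.float64(0.0222), np.float64(0.0044)), (23.5, np.float64(0.0231), np.float64(0.0048)), (24.4, np.float64(0.024), np.float64(0.0052)), (25.1, np.float64(0.0246), np.float64(0.0055)), (25.6, np.float64(0.0251), np.float64(0.0057)), (26.0, np.float64(0.0254), np.float64(0.0059)), (26.2, np.float64(0.0256), np.float64(0.006))]
[ 0.357  0.323 -0.171  1.813  0.068  1.011  2.029] [[-0.9551 -0.2962 -0.001 ]
 [-0.2962  0.9551 -0.0033]
 [ 0.0019 -0.0029 -1.    ]]
```

```bash
python3 -m handwheel '[{"xyz":[0.0001,0,0],"delta_rot":[0,0,0.1],"hand":1},{"xyz":[0.0004,0,0],"delta_rot":[0,0,0.4],"hand":1},{"xyz":[0.0009,0,0],"delta_rot":[0,0,0.9],"hand":1},{"xyz":[0.0016,0,0],"delta_rot":[0,0,1.6],"hand":1},{"xyz":[0.0025,0.0001,0],"delta_rot":[0,0,2.5],"hand":1},{"xyz":[0.0036,0.0001,0],"delta_rot":[0,0,3.6],"hand":1},{"xyz":[0.005,0.0002,0],"delta_rot":[0,0,4.9],"hand":1},{"xyz":[0.0065,0.0004,0],"delta_rot":[0,0,6.4],"hand":1},{"xyz":[0.0081,0.0006,0],"delta_rot":[0,0,8],"hand":1},{"xyz":[0.0097,0.0008,0],"delta_rot":[0,0,9.6],"hand":1},{"xyz":[0.0114,0.0011,0],"delta_rot":[0,0,11.3],"hand":1},{"xyz":[0.013,0.0015,0],"delta_rot":[0,0,13],"hand":1},{"xyz":[0.0148,0.0019,0],"delta_rot":[0,0,14.8],"hand":1},{"xyz":[0.0166,0.0024,0],"delta_rot":[0,0,16.6],"hand":1},{"xyz":[0.0183,0.003,0],"delta_rot":[0,0,18.4],"hand":1},{"xyz":[0.02,0.0036,0],"delta_rot":[0,0,20.2],"hand":1},{"xyz":[0.0217,0.0042,0],"delta_rot":[0,0,22],"hand":1},{"xyz":[0.0236,0.005,0],"delta_rot":[0,0,24],"hand":1},{"xyz":[0.0254,0.0059,0],"delta_rot":[0,0,26],"hand":1},{"xyz":[0.0272,0.0068,0],"delta_rot":[0,0,28],"hand":1}]' && python3 -m handwheel '[{"xyz":[0.002,0,0],"delta_rot":[0,0,2],"hand":1},{"xyz":[0.004,0.0001,0],"delta_rot":[0,0,4],"hand":1},{"xyz":[0.0061,0.0003,0],"delta_rot":[0,0,6],"hand":1},{"xyz":[0.0081,0.0006,0],"delta_rot":[0,0,8],"hand":1},{"xyz":[0.0101,0.0009,0],"delta_rot":[0,0,10],"hand":1},{"xyz":[0.0121,0.0013,0],"delta_rot":[0,0,12],"hand":1},{"xyz":[0.014,0.0017,0],"delta_rot":[0,0,14],"hand":1},{"xyz":[0.016,0.0022,0],"delta_rot":[0,0,16],"hand":1},{"xyz":[0.0179,0.0028,0],"delta_rot":[0,0,18],"hand":1},{"xyz":[0.0198,0.0035,0],"delta_rot":[0,0,20],"hand":1},{"xyz":[0.0217,0.0042,0],"delta_rot":[0,0,22],"hand":1},{"xyz":[0.0236,0.005,0],"delta_rot":[0,0,24],"hand":1},{"xyz":[0.0254,0.0059,0],"delta_rot":[0,0,26],"hand":1},{"xyz":[0.0272,0.0068,0],"delta_rot":[0,0,28],"hand":1},{"xyz":[0.029,0.0078,0],"delta_rot":[0,0,30],"hand":1},{"xyz":[0.0307,0.0088,0],"delta_rot":[0,0,32],"hand":1},{"xyz":[0.0324,0.0099,0],"delta_rot":[0,0,34],"hand":1}]' && python3 -m handwheel '[{"xyz":[0.002,0,0],"delta_rot":[0,0,2],"hand":1},{"xyz":[0.004,0.0001,0],"delta_rot":[0,0,4],"hand":1},{"xyz":[0.0061,0.0003,0],"delta_rot":[0,0,6],"hand":1},{"xyz":[0.008,0.0006,0],"delta_rot":[0,0,7.9],"hand":1},{"xyz":[0.0098,0.0008,0],"delta_rot":[0,0,9.7],"hand":1},{"xyz":[0.0116,0.0012,0],"delta_rot":[0,0,11.5],"hand":1},{"xyz":[0.0133,0.0016,0],"delta_rot":[0,0,13.3],"hand":1},{"xyz":[0.015,0.002,0],"delta_rot":[0,0,15],"hand":1},{"xyz":[0.0167,0.0024,0],"delta_rot":[0,0,16.7],"hand":1},{"xyz":[0.0182,0.0029,0],"delta_rot":[0,0,18.3],"hand":1},{"xyz":[0.0197,0.0035,0],"delta_rot":[0,0,19.9],"hand":1},{"xyz":[0.0211,0.004,0],"delta_rot":[0,0,21.3],"hand":1},{"xyz":[0.0222,0.0044,0],"delta_rot":[0,0,22.5],"hand":1},{"xyz":[0.0231,0.0048,0],"delta_rot":[0,0,23.5],"hand":1},{"xyz":[0.024,0.0052,0],"delta_rot":[0,0,24.4],"hand":1},{"xyz":[0.0246,0.0055,0],"delta_rot":[0,0,25.1],"hand":1},{"xyz":[0.0251,0.0057,0],"delta_rot":[0,0,25.6],"hand":1},{"xyz":[0.0254,0.0059,0],"delta_rot":[0,0,26],"hand":1},{"xyz":[0.0256,0.006,0],"delta_rot":[0,0,26.2],"hand":1},{"xyz":[0.0256,0.006,0],"delta_rot":[0,0,26.2],"hand":1}]' && python3 -m handwheel '[{"xyz":[0,0,0],"delta_rot":[0,0,0],"hand":1},{"xyz":[0,0,0],"delta_rot":[0,0,0],"hand":1},{"xyz":[0,0,0],"delta_rot":[0,0,0],"hand":1},{"xyz":[0,0,0],"delta_rot":[0,0,0],"hand":1},{"xyz":[0,0,0],"delta_rot":[0,0,0],"hand":1},{"xyz":[0,0,0],"delta_rot":[0,0,0],"hand":1}]' && python3 tilt.py
```

```text
time: 19.5
tcp_pos: [0.4948, -0.1691, 0.1895]
tcp_rot: [0.095, 0.995, -0.002, -0.0]
ft_force: [0.5, 1.0, -3.8]
gripper_width: 0.084
grip_force: 50.0
time: 20.92
tcp_pos: [0.4648, -0.1532, 0.1894]
tcp_rot: [0.382, 0.924, -0.002, 0.0]
ft_force: [-0.4, -0.7, -2.8]
gripper_width: 0.088
grip_force: 50.0
time: 22.58
tcp_pos: [0.4511, -0.131, 0.1894]
tcp_rot: [0.581, 0.814, -0.002, 0.001]
ft_force: [0.1, -0.2, -4.0]
gripper_width: 0.085
grip_force: 50.0
time: 23.08
tcp_pos: [0.4512, -0.131, 0.1894]
tcp_rot: [0.58, 0.814, -0.002, 0.001]
ft_force: [-0.2, 0.3, -3.6]
gripper_width: 0.088
grip_force: 50.0
tcp [ 0.4512 -0.131   0.1894] axes [[-0.3261, 0.9453, -0.0011], [0.9453, 0.3261, -0.0033], [-0.0028, -0.0021, -1.0]]
side 330 c [ 0.5053 -0.1076] 0.0585 tilt deg along y,x [ 0.03 -0.13] z 0.2055 handle 157 20.47 z 0.2016 bead off 50 [-0.0047  0.004 ] wheel brg 18.15
scene 232 c [ 0.5086 -0.1102] 0.0585 tilt deg along y,x [-0.74 -0.14] z 0.2071 handle 172 18.85 z 0.2028 bead off 28 [0.004  0.0005] wheel brg 18.81
```

View pics/t_side.png

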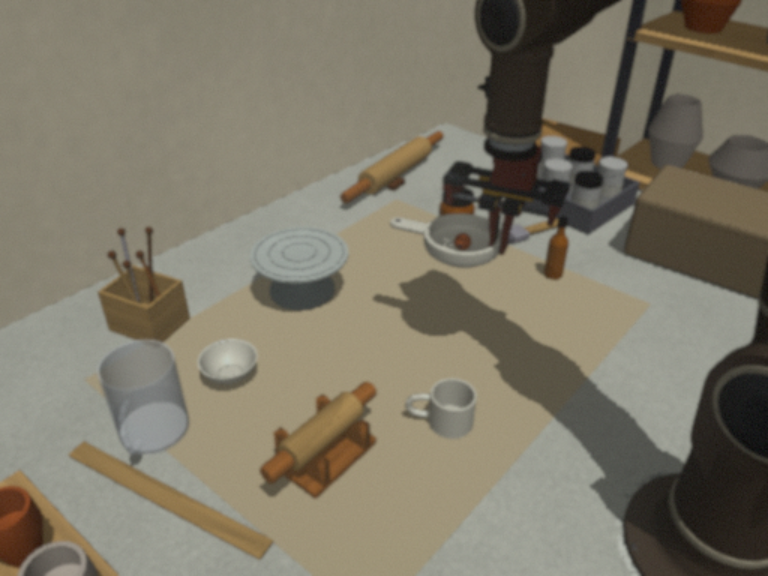

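The dish is held up level at about 0.17 m, with the bead in the middle at (462,240). The handle points at 19–20° against a wheel bearing of about 18.5°. The pin is at rest in its notches and nothing else has moved.

```bash
python3 -c "
from plant import r
print(r.hand_in())"
```

```text
the job is handed in; nothing more can be done
None
```

The job is handed in: the pin lies in its rest, centred to about 2 mm, and the arm holds the dish about 0.17 m up, level within 1°, bead in the middle, handle within about 2° of the wheel.

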